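# Check the chess set back in with the label reader

### The job

Check the chess set back in. The wooden knight standing on the piece box hides the box's label: stand it upright on the flat front half of the chessboard, then take the label reader and read the label on the raised half of the board and after that the label on the piece box, each time pointing the reader squarely at the middle of the label from about 8 cm away and holding it still for a good second. Finally stand the reader back upright on the pot holder stand, leaving the other knight, the sugar bowl, the bell and the tilt of the board as they are.

Things in the scene. Friction and masses are not known exactly. Their poses are not given: they have to be found in the camera images.
- reader_mid (a point): Label reader like a stubby torch, 130 mm tall, 160 g: black round head 54 mm across, 32 mm high, tapering to 48 mm, then a grey square handle 28 x 28 mm from 46 to 130 mm above the head's end face. Starts standing on its head on the pot holder stand. Point half-way up (65 mm) on the axis; z from head to handle end, x and y square to the handle's sides. Grip it 70 to 110 mm up.
- reader_window (a point): Centre of the reader's window, which is the round end face of its head. Same axes as reader_mid: the reader looks straight out of the window along minus z. While the reader stands, the window faces down.
- label_board (a point): Centre of the paper label with black bars, 30 x 44 mm, in the middle of the raised rear half of the chessboard, on the face that looks up and towards the robot. z is square to the label, out of it; y is along the hinge; x runs up the slope. The label lies 61 mm from the hinge line.
- leaf (a joint): Angle of the raised rear half of the chessboard above the level, rad; 0 is flat open, larger is more folded up. It stands between 0.48 and 0.60. The hinge is stiff and keeps its angle (yields at about 1 N m).
- board: Flat front half of the plastic folding chessboard, fixed to the table: 120 (x) by 240 (y) by 16 mm high, light and grey squares. Origin at the centre of its underside; z up, x towards the hinge and the raised half (hinge line 60 mm from the origin, at the height of the top face). The raised half is 120 x 240 x 16 mm too.
- label_box (a point): Centre of the paper label with black bars, 30 x 44 mm, in the middle of the level lid of the flat wooden piece box (114 x 154 mm, 39 mm high, fixed to the table). z points up out of the label, y along the box's long side. At the start a knight stands on it.
- pot_holder: Grey silicone pot holder stand: a square ribbed pad 130 x 130 mm, 12 mm thick, fixed to the table. Origin at the centre of its underside, z up.
- knight_a_mid (a point): Wooden knight on the piece box: 80 mm tall, 40 g; round foot 36 mm across, 18 mm high; above it a flat-sided neck and head 18 mm thick along y (neck 23 mm along x, 18 to 60 mm up; muzzle juts to 28 mm from the axis towards minus x, 50 to 72 mm up). Grip it across y. Point on the foot's axis, 40 mm above the underside; z up.
- knight_b_mid (a point): The other wooden knight, of the same shape, standing on the flat front half of the board. Leave it standing where it is. Point on its axis 40 mm above its underside, z up.
- sugar_bowl: Steel sugar bowl with its lid closed, 88 mm across, 104 mm high with its knob, loose, 350 g, standing close beyond the pot holder stand. Leave it alone. Origin at the centre of its underside.
- bell: Plastic desk bell, round, 80 mm across, 40 mm high to the dome, with a black press button on top (to 52 mm), fixed to the table close beyond the piece box. Do not ring it. Origin at the centre of its underside.
- bell_button (a joint): How far the bell's button is pressed, m; 0 is up, 0.005 fully down (about 4 N).
Mind the look-alikes: they are no part of the job. Of the things that look like the part that bears reader_mid, the largest one is meant.

How it is judged:
On the way, in this order (a step that is already met when the one before it is completed fails the run):
1. the knight from the piece box stands upright on the flat front half of the board, let go (x of knight_a_mid in the frame of board between -0.06 and 0.06 m and y of knight_a_mid in the frame of board between -0.12 and 0.12 m and z of knight_a_mid in the frame of board between 0.05 and 0.062 m and angle between knight_a_mid's own z axis and vertical below 0.12 rad and linear speed of knight_a below 0.02 m/s and contact force between the fingers and knight_a below 0.05 N), for 0.2 s.
2. the reader points squarely at the middle of the board's label from 5 to 11 cm and is held still (x of label_board in the frame of reader_window between -0.015 and 0.015 m and y of label_board in the frame of reader_window between -0.015 and 0.015 m and z of label_board in the frame of reader_window between -0.11 and -0.05 m and angle between the z axis of reader_window and the z axis of label_board, either way round below 0.17 rad and linear speed of reader below 0.02 m/s and angular speed of reader below 0.2 rad/s), for 0.8 s.
3. the reader points squarely at the middle of the box's label from 5 to 11 cm and is held still (x of label_box in the frame of reader_window between -0.015 and 0.015 m and y of label_box in the frame of reader_window between -0.015 and 0.015 m and z of label_box in the frame of reader_window between -0.11 and -0.05 m and angle between the z axis of reader_window and the z axis of label_box, either way round below 0.17 rad and linear speed of reader below 0.02 m/s and angular speed of reader below 0.2 rad/s), for 0.8 s.
At the end, for the whole second after the job is handed in: Reader upright (0.08 rad), at rest on the pot holder stand, within 50 mm of its middle along x and y; the box's knight upright (0.12 rad), at rest on the flat board half. Each label was read in turn: 15 mm off centre, 0.17 rad off square at most, 50 to 110 mm away, still 0.8 s (x of reader_window in the frame of pot_holder between -0.05 and 0.05 m and y of reader_window in the frame of pot_holder between -0.05 and 0.05 m and z of reader_window in the frame of pot_holder between 0.008 and 0.017 m and angle between reader_window's own z axis and vertical below 0.08 rad and linear speed of each of reader, knight_a below 0.02 m/s and x of knight_a_mid in the frame of board between -0.06 and 0.06 m and y of knight_a_mid in the frame of board between -0.12 and 0.12 m and z of knight_a_mid in the frame of board between 0.05 and 0.062 m and angle between knight_a_mid's own z axis and vertical below 0.12 rad); the robot touches nothing.
It fails at once if the bell is rung (value of joint bell_button above 0.0025 m).
It fails at once if the sugar bowl is shifted by more than 15 mm or tipped (distance of sugar_bowl from where it was at the start of the episode above 0.015 m or angle between sugar_bowl's own z axis and vertical above 0.2 rad).
It fails at once if the other knight is shifted by more than 15 mm or tipped (distance of knight_b_mid from where it was at the start of the episode above 0.015 m or angle between knight_b_mid's own z axis and vertical above 0.25 rad).
It fails at once if the raised half of the board is pushed so that its label shifts by more than 10 mm (distance of label_board from where it was at the start of the episode above 0.01 m).
It also fails if it takes over 72 s, if anything falls off the work surface, if the arm or the gripper's body presses on something with over 40 N, if the wrist force passes 120 N, or if a joint passes its speed limit or range.

### The arm

A 6-joint arm with a two-finger parallel gripper is mounted at the origin on the work surface. World frame = base frame: x ahead of the robot, y to its left, z up, the work surface at z = 0. Lengths are in m, angles in rad, forces in N, time in s.
With the tool pointing down it reaches from about 0.375 to 0.925 m from the base axis. Payload 5.7 kg.
Tool frame: the origin (TCP) lies at the very end of the fingers, on their centre line; the grasp point (between the pads) lies 19 mm behind it; z points along the fingers, y is the line along which they close (so a half turn about z gives the same grasp; the last joint's range is limited). The gripper opens to 88 mm and grips with 3 to 60 N. Pads are 20 mm wide; open, the fingers measure 115 mm over their backs; the gripper's body (75 mm by 178 mm) begins 61 mm behind the grasp point.
Start: joints at [-1.335, 0.359, 1.51, -0, 1.272, -0.115], TCP at [0.206, -0.563, 0.223] pointing down, gripper open.
Joint ranges: [-2.97, 2.97], [-1.01, 2.36], [0.21, 2.38], [-0.96, 4.11], [0.2, 2.71], [-2.98, 2.98]. Speed limits (rad/s): [2.39, 2.39, 3.14, 3.14, 3.14, 3.14].

### API

Orientations are given as a 3x3 rotation matrix whose columns are the frame's x, y, z axes.
In Python, from workcell import robot, vision, models gives the robot as it stands.
- The arm moves only by the tool move_arm, never from a script. Its argument "targets" is a list of rows, each a list of 2 entries, a list of its own where there are three numbers: the shift along the tool's x, y, z normalised to -1 to 1, where 1 is 300 mm, then the turn, a rotation vector about the tool's x, y, z normalised to -1 to 1, where 1 is pi rad. A call has exactly 5 rows; each row shifts and turns the commanded pose from where the row before left it, along the tool's axes as they then stand; what a row does not reach is not made up. A row lasts 1/10 s, in which the tool goes at most 50 mm and 8.59 degrees, less where a joint would pass 70% of its speed; a pose out of reach is approached as far as the arm can. A call with a number of a shift or a turn outside -1 to 1 is refused whole. A call with a gripper value outside its range is refused whole. "claw" is the opening, from 0 (shut) to 1 (fully open), set as the call begins (left out, the last holds). The fingers move at their own pace and stop on an object; "squeeze" is the grip in N (left out, the last holds). Time passes only in rows, so rows that do not move let the fingers close, or fill a call up. It gives the time, the measured TCP pose, the force, the opening and the grip force at its end, in the units of the state.
- robot.sense(): the state, without advancing time (a new reading comes with each control period).
- vision.capture(name): name is "scene" or "top" or "wrist"; returns (picture, depth): 400x640x3 uint8, red, green, blue; 400x640 float32, m along the optical axis (not along the pixel's ray), 0 where there is no reading.
- vision.camera_params(name): a dict with "fx", "fy", "cx", "cy" (pixels), "R" (3x3) and "t" (3): a world point X has camera coordinates R X + t; the wrist camera has in their place "tool_from_camera" (4x4, takes a point from camera to tool coordinates, whose origin is the TCP and whose axes are the flange's). Camera axes: x right, y down, z forward; pixel columns grow to the right and rows downward; lengths in m; the calibration is good to about 2 mm. A picture is of the moment at which its call begins: read the wrist's pose just before it. camera_params takes no time and is no camera call.
- robot.sign_off(): hands the job in; it is judged then, once.
Trained networks look in the newest picture that a camera, given by its name, has taken for a name from the list of things; names that differ only in an ending like _2 or _b are one class to them, and where a whole thing is asked for, a point or a joint stands for the part that bears it (a point fixed in the world has none). Each returns a list of dicts, best first, with "p" (0 to 1); they miss things now and then, are a little off and sometimes report something else, mostly with a low value. They report only what shows in the picture. A call takes as long as a camera call. They do not tell look-alikes from the thing itself.
- models.regions_of(query, camera): "pixels" (400x640 bool, what is visible of it) and "box" ([left, top, right, bottom] in pixels, round what is visible of it).
The state is a dict: "time": time; "joint_pos": joint angles; "qd": joint speeds; "joint_torque": joint torques, N m; "tcp_pos": TCP position; "eef_rot": TCP orientation; "contact_force": force on the tool from outside, world axes, zero at the start; "torque": the same for the moment, N m; "opening": finger opening in m; "finger_force": force on a finger pad.
Only numpy, scipy, OpenCV 4.12 (cv2) and the standard library are available. Lean on these libraries where they do the work, as an engineer would, in place of code of your own. Each camera call takes 0.05 s, during which the arm holds its last target. There are 200 camera calls.

## Working session

There is one attempt and no reset: what is moved stays moved. The work goes in short steps, Python scripts to look and compute and a tool call to move; the robot and the scene stay as the last step left them, time stands still between calls to the robot, and variables do not carry over. Pictures are saved under pics/ and viewed, at most 10 in all, crops included, and the job is handed in when it is done.

Besides the shell and the picture viewer there is one more tool, called in YAML: its name, and indented under it one key for each argument. move_arm: Moves the arm, as the interface text tells. Scaled input: -1 to 1 covers 300 mm each way for a shift and pi rad each way for a turn. Its arguments: {"type":"object","properties":{"targets":{"type":"array"},"claw":{"type":"number"},"squeeze":{"type":"number"}},"required":["targets"]}

```bash
mkdir -p pics; cat > h.py <<'E'
import numpy as np, cv2
from workcell import robot, vision, models
def cap(n):
    s=robot.sense(); im,d=vision.capture(n); p=vision.camera_params(n)
    if n=='wrist':
        T=np.eye(4); T[:3,:3]=s['eef_rot']; T[:3,3]=s['tcp_pos']; T=T@np.array(p['tool_from_camera'])
        R=T[:3,:3].T; t=-R@T[:3,3]
    else: R=np.array(p['R']); t=np.array(p['t'])
    v,u=np.mgrid[:400,:640]
    C=np.stack([(u-p['cx'])/p['fx']*d,(v-p['cy'])/p['fy']*d,d],-1)
    W=(C-t)@R; W[d<=0]=np.nan
    return im,d,W
def save(im,f): cv2.imwrite('pics/'+f,im[...,::-1])
E
python3 - <<'E'
from h import *
ims=[]
for n in ['scene','top']:
    im,d,W=cap(n); im=im.copy()
    for q in ['reader_mid','label_board','label_box','board','pot_holder','knight_a_mid','sugar_bowl','bell']:
        for r in models.regions_of(q,n):
            if r['p']<.25: continue
            P=W[r['pixels']]; P=P[~np.isnan(P[:,0])]
            if len(P): print(n,q,round(r['p'],2),np.round(r['box']),len(P),'med',np.median(P,0).round(3),'lo',np.percentile(P,2,0).round(3),'hi',np.percentile(P,98,0).round(3))
    ims.append(im)
save(ims[0],'scene.png'); save(ims[1],'top.png')
E
```

```text
scene reader_mid 0.72 [404. 149. 430. 195.] 633 med [0.417 0.294 0.067] lo [0.393 0.273 0.013] hi [0.431 0.321 0.144]
scene reader_mid 0.68 [455. 186. 475. 219.] 405 med [0.493 0.421 0.043] lo [0.476 0.406 0.002] hi [0.505 0.44  0.102]
scene reader_mid 0.67 [448. 152. 464. 184.] 313 med [0.348 0.418 0.041] lo [0.335 0.403 0.005] hi [0.36  0.437 0.102]
scene label_board 0.63 [239. 240. 342. 278.] 2511 med [ 0.705 -0.025  0.061] lo [ 0.634 -0.141  0.019] hi [0.752 0.088 0.08 ]
scene label_box 0.69 [176. 161. 240. 206.] 1905 med [ 0.441 -0.28   0.04 ] lo [ 0.364 -0.364  0.003] hi [ 0.48  -0.21   0.045]
scene board 0.98 [235. 211. 351. 279.] 5309 med [ 0.628 -0.01   0.02 ] lo [ 0.522 -0.135  0.014] hi [0.75  0.098 0.079]
scene pot_holder 0.74 [384. 173. 432. 211.] 656 med [0.409 0.278 0.013] lo [0.352 0.219 0.009] hi [0.483 0.349 0.018]
scene knight_a_mid 0.68 [202. 152. 212. 178.] 209 med [ 0.424 -0.288  0.076] lo [ 0.407 -0.303  0.044] hi [ 0.432 -0.276  0.123]
scene sugar_bowl 0.77 [380. 190. 414. 228.] 1000 med [0.547 0.235 0.076] lo [0.497 0.199 0.019] hi [0.565 0.277 0.103]
scene b
[... 611 characters left out ...]
1. 220. 491. 274.] 2905 med [ 0.419 -0.273  0.039] lo [ 0.36  -0.359  0.001] hi [ 0.477 -0.207  0.043]
top board 0.79 [297. 108. 403. 214.] 8708 med [ 0.639 -0.013  0.02 ] lo [ 0.514 -0.134  0.013] hi [0.739 0.101 0.077]
top pot_holder 0.59 [198. 214. 258. 277.] 2008 med [0.412 0.271 0.012] lo [0.339 0.219 0.008] hi [0.476 0.347 0.015]
top knight_a_mid 0.55 [452. 238. 476. 259.] 355 med [ 0.411 -0.282  0.096] lo [ 0.389 -0.303  0.04 ] hi [ 0.429 -0.271  0.123]
top sugar_bowl 0.66 [224. 177. 260. 217.] 1049 med [0.518 0.236 0.081] lo [0.483 0.202 0.047] hi [0.559 0.276 0.103]
top bell 0.94 [446. 190. 475. 221.] 764 med [ 0.523 -0.298  0.031] lo [ 0.492 -0.338  0.006] hi [ 0.56  -0.271  0.052]
```

View pics/scene.png

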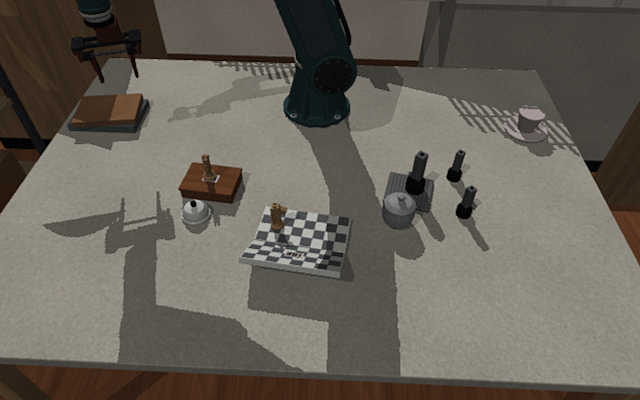

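View pics/top.png

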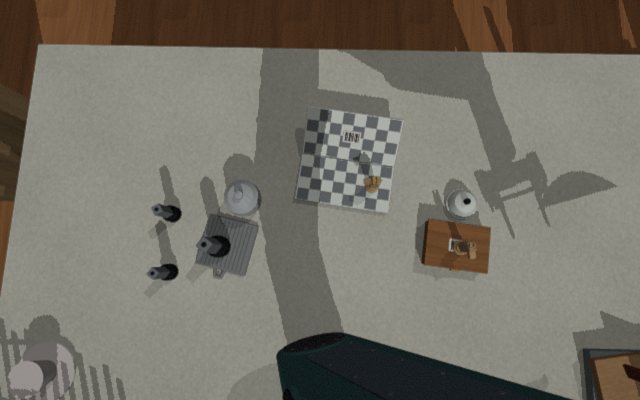

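The scene view shows the box with its knight at (207,167), the board at (295,240), the other knight at (278,217) and the bowl at (399,210).

There are three reader candidates in the top view: (212,245) on the pot holder, and (166,212) and (163,271) on the bare table. The one on the pot holder fits: its top is at 0.144 m, against 0.102 m for the other two. I'll fit the poses and confirm this in a crop.

```bash
python3 - <<'E'
from h import *
im,d,W=cap('top')
def rect(P):
    (c,s,a)=cv2.minAreaRect(P[:,:2].astype(np.float32)); return np.round(c,4),np.round(s,3),round(a,1)
def sel(q,i=0):
    r=models.regions_of(q,'top'); return r[i]['pixels']&~np.isnan(W[...,0])
m=np.zeros((400,640),bool); m[95:220,285:415]=1; m&=~np.isnan(W[...,0])
P=W[m]
F=P[(P[:,2]>.0125)&(P[:,2]<.0195)]; print('front-ish',rect(F))
Rr=P[(P[:,0]>.65)&(P[:,2]>.03)&(P[:,2]<.085)]
c=Rr.mean(0)
for _ in range(3):
    u,s,vt=np.linalg.svd(Rr-c,full_matrices=False); n=vt[2]*np.sign(vt[2][2]); e=(Rr-c)@n; Rr=Rr[abs(e)<.006]; c=Rr.mean(0)
print('rear plane n',n.round(3),'ang',np.arccos(n[2]).round(3),'yaw of slope',np.degrees(np.arctan2(-n[1],-n[0])).round(2),'c',c.round(4), rect(Rr))
P2=W[sel('label_box')]; L=P2[(P2[:,2]>.034)&(P2[:,2]<.046)]; print('box',rect(L),np.median(L[:,2]))
P3=W[sel('pot_holder')]; L=P3[(P3[:,2]>.007)&(P3[:,2]<.018)]; print('pot',rect(L))
# knight a
K=W[230:265,440:485].reshape(-1,3); K=K[(K[:,2]>.06)]; 
for lo,hi in [(.062,.09),(.09,.13)]:
    k=K[(K[:,2]>lo)&(K[:,2]<hi)]; print('ka',len(k),k.mean(0).round(4),rect(k))
for a,b,cc,dd in [(190,225,190,235)]: pass
H=W[225:265,190:235].reshape(-1,3); H=H[H[:,2]>.05]
for lo,hi in [(.06,.13),(.138,.15)]:
    k=H[(H[:,2]>lo)&(H[:,2]<hi)]; print('reader',len(k),k.mean(0).round(4),rect(k))
# knight b
B=W[165:200,350:390].reshape(-1,3); B=B[B[:,2]>.03]; print('kb',B.mean(0).round(3),rect(B),B[:,2].max())
z=lambda a:cv2.resize(a,None,fx=5,fy=5,interpolation=cv2.INTER_CUBIC)
a=z(im[195:285,140:220]);b=z(im[215:279,425:500]);
out=np.zeros((600,800,3),np.uint8); out[:450,:400]=a; out[:320,400:775]=b
e=cv2.resize(im[120:160,330:380],None,fx=5,fy=5); out[330:530,450:700]=e
save(out,'crop.png')
E
```

```text
front-ish (array([ 0.5784, -0.009 ]), array([0.24 , 0.132]), 82.2)
rear plane n [-0.505  0.068  0.86 ] ang 0.535 yaw of slope -7.72 c [ 0.6977 -0.0234  0.0557] (array([ 0.6943, -0.0243]), array([0.24, 0.09]), 82.7)
box (array([ 0.4165, -0.2836]), array([0.155, 0.117]), 83.1) 0.0395794184185279
pot (array([0.4005, 0.2871]), array([0.13 , 0.151]), 77.0)
ka 51 [ 0.4137 -0.2803  0.0763] (array([ 0.4151, -0.2811]), array([0.026, 0.008]), 1.8)
ka 193 [ 0.4091 -0.2865  0.1088] (array([ 0.4083, -0.2883]), array([0.043, 0.019]), 10.8)
reader 141 [0.4034 0.2906 0.0951] (array([0.4056, 0.2913]), array([0.036, 0.018]), 7.7)
reader 164 [0.4045 0.3005 0.1418] (array([0.4044, 0.301 ]), array([0.028, 0.028]), 52.4)
kb [ 0.563 -0.073  0.077] (array([ 0.5622, -0.0727]), array([0.024, 0.042]), 0.9) 0.10226527251529274
```

View pics/crop.png

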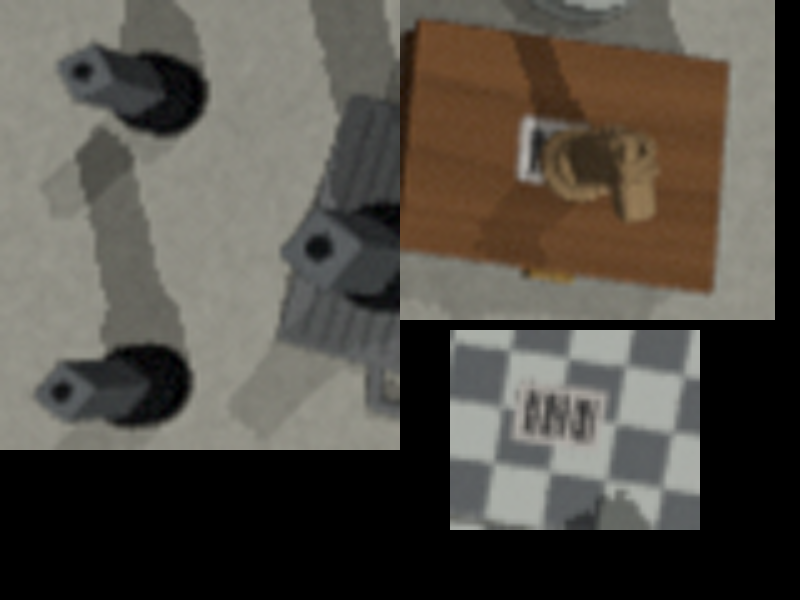

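The crop confirms it: the pad's reader at crop (320,245) is clearly larger than the two on the table at (85,70) and (60,390). The knight hides the right part of the box label. The board label sits near top-view pixel (352,136).

```bash
cat >> h.py <<'E'
from scipy.spatial.transform import Rotation as Ro
def down(yaw):  # tool pointing down, tool y axis at yaw (deg)
    a=np.radians(yaw); y=np.array([np.cos(a),np.sin(a),0]); z=np.array([0,0,-1.]); return np.stack([np.cross(y,z),y,z],1)
def plan(pts,step=.04,cmd=None):
    """pts: list of (pos,R). prints calls of 5 rows, rounded, and simulates"""
    if cmd is None: s=robot.sense(); p,R=np.array(s['tcp_pos']),np.array(s['eef_rot'])
    else: p,R=cmd
    rows=[]
    for tp,tR in pts:
        tp=np.array(tp); ang=Ro.from_matrix(R.T@tR).magnitude()
        n=max(int(np.ceil(max(np.linalg.norm(tp-p)/step,np.degrees(ang)/8))),1); n=-(-n//5)*5
        for k in range(n,0,-1):
            sh=R.T@(tp-p)/k/.3; rv=Ro.from_matrix(R.T@tR).as_rotvec()/k/np.pi
            sh=sh.round(4)+0.; rv=rv.round(4)+0.; rows.append([sh.tolist(),rv.tolist()])
            p=p+R@sh*.3; R=R@Ro.from_rotvec(rv*np.pi).as_matrix()
    for i in range(0,len(rows),5): print(str(rows[i:i+5]).replace(' ',''))
    print('end',p.round(4)); return p,R
E
python3 - <<'E'
from h import *
s=robot.sense(); R=s['eef_rot']; print(np.round(R,3), 'yaw y',np.degrees(np.arctan2(R[1][1],R[0][1])))
im,d,W=cap('top'); print('label',W[133:140,348:356].reshape(-1,3).mean(0))
plan([([.40,-.287,.25],down(-79.2))]); print(); plan([([.40,-.287,.25],down(100.8))])
print(vision.camera_params('wrist')['tool_from_camera'])
E
```

```text
[[ 0.939  0.344 -0.   ]
 [ 0.344 -0.939  0.   ]
 [-0.    -0.    -1.   ]] yaw y -69.90064987220597
label [ 0.68659152 -0.02316763  0.05022692]
[[[0.0923,-0.0643,-0.0091],[0.0,0.0,0.0052]],[[0.0913,-0.0658,-0.0091],[0.0,0.0,0.0052]],[[0.0902,-0.0673,-0.0091],[0.0,0.0,0.0052]],[[0.0891,-0.0688,-0.0091],[0.0,0.0,0.0052]],[[0.0879,-0.0702,-0.0091],[0.0,0.0,0.0051]]]
[[[0.0868,-0.0716,-0.0091],[0.0,0.0,0.0052]],[[0.0856,-0.0731,-0.0091],[0.0,0.0,0.0051]],[[0.0845,-0.0744,-0.0092],[0.0,0.0,0.0052]],[[0.0832,-0.0758,-0.0091],[0.0,0.0,0.0051]],[[0.082,-0.0771,-0.0092],[0.0,0.0,0.0052]]]
end [ 0.4   -0.287  0.25 ]

[[[0.0369,-0.0257,-0.0036],[0.0,0.0,-0.0379]],[[0.0397,-0.0212,-0.0036],[0.0,0.0,-0.0379]],[[0.042,-0.0163,-0.0037],[0.0,0.0,-0.0379]],[[0.0436,-0.0112,-0.0036],[0.0,0.0,-0.0379]],[[0.0446,-0.0059,-0.0037],[0.0,0.0,-0.0379]]]
[[[0.045,-0.0006,-0.0036],[0.0,0.0,-0.0379]],[[0.0448,0.0048,-0.0037],[0.0,0.0,-0.0379]],[[0.0439,0.01,-0.0036],[0.0,0.0,-0.0379]],[[0.0424,0.0152,-0.0037],[0.0,0.0,-0.0379]],[[0.0403,0.0201,-0.0036],[0.0,0.0,-0.038]]]
[[[0.0376,0.0248,-0.0037],[0.0,0.0,-0.0379
[... 215 characters left out ...]
38]],[[0.0121,0.0433,-0.0037],[0.0,0.0,-0.0379]],[[0.0069,0.0445,-0.0036],[0.0,0.0,-0.038]],[[0.0016,0.045,-0.0037],[0.0,0.0,-0.0379]],[[-0.0038,0.0449,-0.0036],[0.0,0.0,-0.038]]]
[[[-0.0091,0.0441,-0.0037],[0.0,0.0,-0.0379]],[[-0.0143,0.0427,-0.0036],[0.0,0.0,-0.038]],[[-0.0193,0.0407,-0.0037],[0.0,0.0,-0.0379]],[[-0.0239,0.0381,-0.0036],[0.0,0.0,-0.038]],[[-0.0283,0.0349,-0.0037],[0.0,0.0,-0.0379]]]
end [ 0.4   -0.287  0.25 ]
[[-1.98902271e-04 -9.55500972e-01 -2.94987887e-01  8.13296454e-02]
 [ 9.99999780e-01 -3.39303109e-06 -6.63282091e-04 -1.58942503e-04]
 [ 6.32765780e-04 -2.94987954e-01  9.55500762e-01 -1.62873668e-01]
 [ 0.00000000e+00  0.00000000e+00  0.00000000e+00  1.00000000e+00]]
```

move_arm:
  targets:
    - [[0.092,-0.064,-0.009],[0,0,0.005]]
    - [[0.091,-0.066,-0.009],[0,0,0.005]]
    - [[0.09,-0.067,-0.009],[0,0,0.005]]
    - [[0.089,-0.069,-0.009],[0,0,0.005]]
    - [[0.088,-0.07,-0.009],[0,0,0.005]]
  claw: 0.7

```text
time: 1.6
tcp_pos: [0.3033, -0.4242, 0.2363]
eef_rot: [[0.963, 0.268, 0.0], [0.268, -0.963, -0.0], [0.0, 0.0, -1.0]]
contact_force: [0.3, 0.1, 0.1]
opening: 0.0615
finger_force: 0.0
```

move_arm:
  targets:
    - [[0.087,-0.072,-0.009],[0,0,0.005]]
    - [[0.086,-0.073,-0.009],[0,0,0.005]]
    - [[0.0845,-0.074,-0.009],[0,0,0.005]]
    - [[0.083,-0.076,-0.009],[0,0,0.005]]
    - [[0.082,-0.077,-0.009],[0,0,0.006]]

```text
time: 2.1
tcp_pos: [0.3999, -0.2855, 0.2499]
eef_rot: [[0.982, 0.189, 0.0], [0.189, -0.982, -0.0], [0.0, 0.0, -1.0]]
contact_force: [0.7, -1.1, -0.0]
opening: 0.0616
finger_force: 0.0
```

```bash
python3 - <<'E'
from h import *
s=robot.sense(); print(s['tcp_pos'],s['joint_pos'])
im,d,W=cap('wrist'); save(im,'w1.png')
def rect(P):
    (c,s,a)=cv2.minAreaRect(P[:,:2].astype(np.float32)); return np.round(c,4),np.round(s,3),round(a,1)
P=W.reshape(-1,3); P=P[(abs(P[:,0]-.415)<.06)&(abs(P[:,1]+.286)<.06)]
for lo,hi in [(.046,.054),(.054,.06),(.063,.085),(.092,.112),(.112,.13)]:
    k=P[(P[:,2]>lo)&(P[:,2]<hi)]; print(lo,len(k),k.mean(0).round(4),rect(k) if len(k)>3 else '')
L=P[(P[:,2]>.035)&(P[:,2]<.043)]; print(np.median(L[:,2]))
for r in models.regions_of('knight_a_mid','wrist'): print(r['p'],r['box'])
E
```

```text
[ 0.39988048 -0.28551052  0.24991564] [-7.60800509e-01  1.74880627e-01  1.70036490e+00  7.53030150e-05
  1.26599137e+00  6.20218640e-01]
0.046 202 [ 0.4198 -0.2856  0.0491] (array([ 0.4163, -0.2862]), array([0.03 , 0.035]), 17.0)
0.054 53 [ 0.417  -0.2871  0.0572] (array([ 0.4173, -0.2861]), array([0.019, 0.025]), 15.2)
0.063 37 [ 0.4264 -0.2834  0.0755] (array([ 0.4264, -0.2834]), array([0.006, 0.017]), 18.1)
0.092 272 [ 0.4062 -0.2888  0.1048] (array([ 0.4085, -0.2885]), array([0.043, 0.019]), 11.2)
0.112 333 [ 0.4153 -0.2867  0.1166] (array([ 0.4145, -0.2867]), array([0.022, 0.018]), 11.2)
0.03990416926562651
0.6 [313.3, 149.3, 341.3, 196.2]
0.46 [25.2, 3.5, 222.6, 67.1]
```

View pics/w1.png

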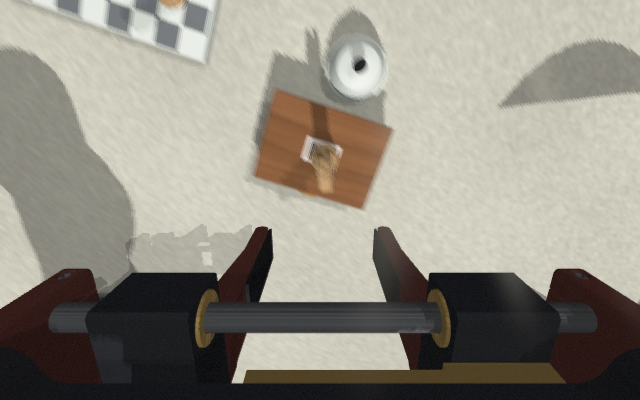

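Wrist view: the box with its knight is at (323,160), the gripper is already in line with the knight's long axis, and the bell is at (357,65). Next I'll descend and grasp.

```bash
python3 - <<'E'
from h import *
plan([([.4145,-.2867,.15],down(-78.9)),([.4145,-.2867,.070],down(-78.9))])
E
```

```text
[[[0.0084,0.0037,0.0667],[0.0,-0.0001,0.0]],[[0.0085,0.0037,0.0667],[-0.0001,-0.0001,0.0]],[[0.0085,0.0036,0.0667],[0.0,-0.0001,0.0]],[[0.0085,0.0037,0.0668],[-0.0001,-0.0001,0.0]],[[0.0085,0.0036,0.0667],[0.0,0.0,0.0]]]
[[[0.0,0.0,0.0533],[0.0,0.0,0.0]],[[0.0,0.0,0.0533],[0.0,0.0,0.0]],[[0.0,0.0,0.0534],[0.0,0.0,0.0]],[[0.0,0.0,0.0533],[0.0,0.0,0.0]],[[-0.0001,0.0,0.0534],[0.0,0.0,0.0]]]
end [ 0.4145 -0.2867  0.07  ]
```

move_arm:
  targets:
    - [[0.0085,0.0037,0.0667],[0,0,0]]
    - [[0.0085,0.0037,0.0667],[0,0,0]]
    - [[0.0085,0.0037,0.0667],[0,0,0]]
    - [[0.0085,0.0037,0.0667],[0,0,0]]
    - [[0.0085,0.0037,0.0667],[0,0,0]]

```text
time: 2.7
tcp_pos: [0.4125, -0.2906, 0.1489]
eef_rot: [[0.982, 0.189, 0.0], [0.189, -0.982, -0.001], [-0.0, 0.001, -1.0]]
contact_force: [0.4, -0.2, 0.1]
opening: 0.0616
finger_force: 0.0
```

move_arm:
  targets:
    - [[0,0,0.0533],[0,0,0]]
    - [[0,0,0.0533],[0,0,0]]
    - [[0,0,0.0533],[0,0,0]]
    - [[0,0,0.0533],[0,0,0]]
    - [[0,0,0.0533],[0,0,0]]

```text
time: 3.2
tcp_pos: [0.4125, -0.2906, 0.069]
eef_rot: [[0.982, 0.189, 0.0], [0.189, -0.982, -0.0], [-0.0, 0.0, -1.0]]
contact_force: [0.5, -1.0, -0.4]
opening: 0.0614
finger_force: 0.0
```

move_arm:
  targets:
    - [[0,0,0],[0,0,0]]
    - [[0,0,0],[0,0,0]]
    - [[0,0,0],[0,0,0]]
    - [[0,0,0],[0,0,0]]
    - [[0,0,0],[0,0,0]]
  claw: 0
  squeeze: 8

```text
time: 3.7
tcp_pos: [0.4132, -0.2901, 0.0703]
eef_rot: [[0.982, 0.19, 0.001], [0.19, -0.982, -0.001], [0.001, 0.001, -1.0]]
contact_force: [-0.2, 0.4, 0.0]
opening: 0.0249
finger_force: 0.0
```

move_arm:
  targets:
    - [[0,0,0],[0,0,0]]
    - [[0,0,0],[0,0,0]]
    - [[0,0,0],[0,0,0]]
    - [[0,0,-0.01],[0,0,0]]
    - [[0,0,-0.02],[0,0,0]]

```text
time: 4.2
tcp_pos: [0.4124, -0.2893, 0.0785]
eef_rot: [[0.982, 0.189, -0.001], [0.189, -0.982, 0.001], [-0.001, -0.001, -1.0]]
contact_force: [0.3, 0.1, -0.6]
opening: 0.018
finger_force: 8.0
```

```bash
python3 - <<'E'
from h import *
s=robot.sense(); print(s['opening'],s['finger_force'],s['tcp_pos'])
p=np.array(s['tcp_pos'])
Y=-97.7+11.3*0-0
plan([([p[0],p[1],.20],down(-78.9)),([.568,.053,.17],down(-97.7)),([.568,.053,.080],down(-97.7))],.045)
E
```

```text
0.01801462629275515 8.000124273821712 [ 0.4123504  -0.28928032  0.07845632]
[[[-0.0001,-0.0001,-0.081],[-0.0001,0.0001,-0.0002]],[[0.0,-0.0001,-0.081],[-0.0001,0.0,-0.0002]],[[0.0,0.0,-0.081],[-0.0001,0.0001,-0.0002]],[[0.0,0.0,-0.0811],[0.0,0.0,-0.0002]],[[-0.0001,0.0,-0.081],[-0.0001,0.0001,-0.0002]]]
[[[0.0729,-0.102,0.01],[0.0,0.0,0.0104]],[[0.0695,-0.1043,0.01],[0.0,0.0,0.0104]],[[0.0661,-0.1065,0.01],[0.0,0.0,0.0105]],[[0.0625,-0.1086,0.01],[0.0,0.0,0.0104]],[[0.0589,-0.1106,0.01],[0.0,0.0,0.0105]]]
[[[0.0553,-0.1125,0.01],[0.0,0.0,0.0104]],[[0.0515,-0.1143,0.01],[0.0,0.0,0.0105]],[[0.0478,-0.1159,0.01],[0.0,0.0,0.0104]],[[0.0439,-0.1174,0.01],[0.0,0.0,0.0105]],[[0.0401,-0.1188,0.01],[0.0,-0.0001,0.0104]]]
[[[0.0,0.0,0.06],[0.0,0.0,0.0]],[[0.0,0.0,0.06],[0.0,0.0,0.0]],[[0.0,0.0,0.06],[0.0,0.0,0.0]],[[0.0,0.0,0.06],[0.0,0.0,0.0]],[[0.0,0.0,0.06],[0.0,0.0,0.0]]]
end [0.568 0.053 0.08 ]
```

move_arm:
  targets:
    - [[0,0,-0.081],[0,0,0]]
    - [[0,0,-0.081],[0,0,0]]
    - [[0,0,-0.081],[0,0,0]]
    - [[0,0,-0.081],[0,0,0]]
    - [[0,0,-0.081],[0,0,0]]

```text
time: 4.7
tcp_pos: [0.4126, -0.2895, 0.2014]
eef_rot: [[0.982, 0.189, -0.0], [0.189, -0.982, 0.0], [-0.0, -0.0, -1.0]]
contact_force: [0.2, -0.1, -0.2]
opening: 0.0178
finger_force: 8.0
```

move_arm:
  targets:
    - [[0.073,-0.102,0.01],[0,0,0.0104]]
    - [[0.0695,-0.104,0.01],[0,0,0.0104]]
    - [[0.066,-0.1065,0.01],[0,0,0.0105]]
    - [[0.0625,-0.1085,0.01],[0,0,0.0104]]
    - [[0.059,-0.1105,0.01],[0,0,0.0105]]

```text
time: 5.2
tcp_pos: [0.4915, -0.1175, 0.1854]
eef_rot: [[1.0, 0.025, 0.0], [0.025, -1.0, -0.0], [0.0, 0.0, -1.0]]
contact_force: [0.4, 0.3, -0.5]
opening: 0.0179
finger_force: 8.0
```

move_arm:
  targets:
    - [[0.0555,-0.1125,0.01],[0,0,0.0104]]
    - [[0.0515,-0.1145,0.01],[0,0,0.0105]]
    - [[0.048,-0.116,0.01],[0,0,0.0104]]
    - [[0.044,-0.1175,0.01],[0,0,0.0105]]
    - [[0.04,-0.119,0.01],[0,0,0.0104]]

```text
time: 5.7
tcp_pos: [0.57, 0.0537, 0.1703]
eef_rot: [[0.99, -0.138, -0.0], [-0.138, -0.99, 0.0], [-0.0, 0.0, -1.0]]
contact_force: [1.2, -0.8, -0.1]
opening: 0.0181
finger_force: 8.0
```

move_arm:
  targets:
    - [[0,0,0.06],[0,0,0]]
    - [[0,0,0.06],[0,0,0]]
    - [[0,0,0.06],[0,0,0]]
    - [[0,0,0.06],[0,0,0]]
    - [[0,0,0.06],[0,0,0]]

```text
time: 6.2
tcp_pos: [0.5696, 0.0523, 0.0797]
eef_rot: [[0.991, -0.137, -0.0], [-0.137, -0.991, 0.0], [-0.0, -0.0, -1.0]]
contact_force: [0.3, -0.7, -0.4]
opening: 0.0179
finger_force: 8.0
```

```bash
python3 - <<'E'
from h import *
s=robot.sense(); print(s['opening'],s['finger_force'],s['tcp_pos'])
im,d,W=cap('wrist'); im2,d2,W2=cap('top')
a=cv2.resize(im,(400,250)); b=cv2.resize(im2[90:230,280:420],(400,400)); im3,_,_=cap('scene'); c=cv2.resize(im3[190:290,220:380],(400,250))
out=np.zeros((500,800,3),np.uint8); out[:250,:400]=a; out[250:500,:400]=c; out[:400,400:]=b; save(out,'p1.png')
plan([([s['tcp_pos'][0],s['tcp_pos'][1],.0475],down(-97.7))],.02)
E
```

```text
0.01789975181958303 7.999950055964291 [0.5696041  0.05229742 0.07969624]
[[[0.0007,-0.0001,0.0213],[0.0,0.0002,-0.0002]],[[0.0007,-0.0002,0.0213],[0.0,0.0002,-0.0002]],[[0.0007,-0.0001,0.0213],[0.0,0.0002,-0.0002]],[[0.0007,-0.0002,0.0213],[0.0,0.0001,-0.0002]],[[0.0007,-0.0001,0.0213],[0.0001,0.0002,-0.0001]]]
end [0.5696 0.0523 0.0475]
```

View pics/p1.png

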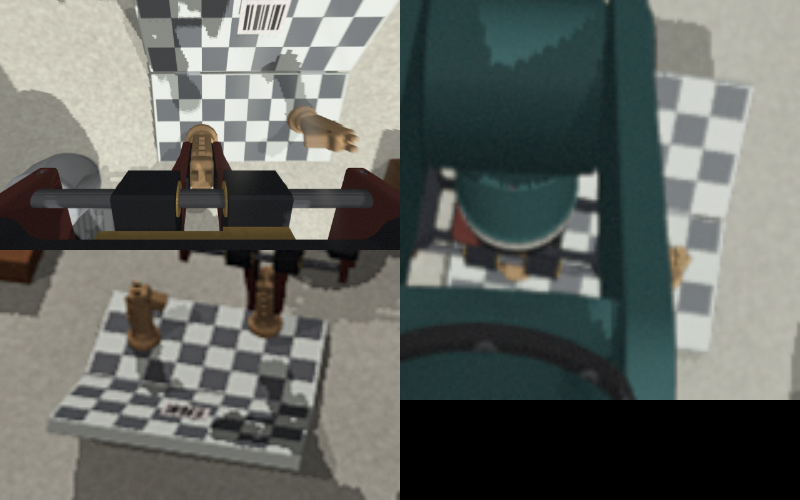

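The held knight is upright over the left front squares (scene crop (265,300)), well clear of the other knight at (143,315). The wrist view shows the board label at about (262,15) in the panel. Now I'll lower it.

move_arm:
  targets:
    - [[0,0,0.03],[0,0,0]]
    - [[0,0,0.03],[0,0,0]]
    - [[0,0,0.025],[0,0,0]]
    - [[0,0,0.015],[0,0,0]]
    - [[0,0,0.007],[0,0,0]]

```text
time: 6.85
tcp_pos: [0.5694, 0.0522, 0.0475]
eef_rot: [[0.991, -0.137, -0.001], [-0.137, -0.991, 0.0], [-0.001, 0.0, -1.0]]
contact_force: [-0.0, -0.3, -0.3]
opening: 0.018
finger_force: 8.0
```

move_arm:
  targets:
    - [[0,0,0.002],[0,0,0]]
    - [[0,0,0.002],[0,0,0]]
    - [[0,0,0],[0,0,0]]
    - [[0,0,0],[0,0,0]]
    - [[0,0,0],[0,0,0]]

```text
time: 7.35
tcp_pos: [0.57, 0.0522, 0.0472]
eef_rot: [[0.991, -0.137, 0.001], [-0.137, -0.991, 0.0], [0.001, -0.0, -1.0]]
contact_force: [0.1, 0.3, 1.4]
opening: 0.018
finger_force: 8.0
```

Contact is felt at 1.4 N, so I'll release, rise and look.

move_arm:
  targets:
    - [[0,0,0],[0,0,0]]
    - [[0,0,0],[0,0,0]]
    - [[0,0,0],[0,0,0]]
    - [[0,0,0],[0,0,0]]
    - [[0,0,0],[0,0,0]]
  claw: 0.6

```text
time: 7.85
tcp_pos: [0.5697, 0.0522, 0.0468]
eef_rot: [[0.991, -0.137, -0.0], [-0.137, -0.991, 0.0], [-0.0, -0.0, -1.0]]
contact_force: [0.6, -0.6, 0.8]
opening: 0.0517
finger_force: 0.0
```

move_arm:
  targets:
    - [[0,0,-0.05],[0,0,0]]
    - [[0,0,-0.1],[0,0,0]]
    - [[0,0,-0.15],[0,0,0]]
    - [[0,0,-0.15],[0,0,0]]
    - [[0,0,-0.1],[0,0,0]]

```text
time: 8.35
tcp_pos: [0.5708, 0.0522, 0.2152]
eef_rot: [[0.991, -0.137, 0.003], [-0.137, -0.991, 0.0], [0.003, -0.001, -1.0]]
contact_force: [0.3, 0.3, 0.5]
opening: 0.0525
finger_force: 0.0
```

```bash
python3 - <<'E'
from h import *
s=robot.sense(); print(s['opening'],s['tcp_pos'])
im,d,W=cap('wrist')
R=np.array([[.991,.134],[-.134,.991]]) # columns: board x,y dirs -> use transpose
bx=np.array([.991,-.134]);by=np.array([.134,.991])
P=W.reshape(-1,3)
k=P[(np.hypot(P[:,0]-.57,P[:,1]-.053)<.04)&(P[:,2]>.03)&(P[:,2]<.13)]
for lo,hi in [(.03,.06),(.06,.08),(.08,.11)]:
    q=k[(k[:,2]>lo)&(k[:,2]<hi)]; print('ka',len(q),q.mean(0).round(4) if len(q) else '')
print('kmax',k[:,2].max())
g=cv2.cvtColor(im,cv2.COLOR_RGB2HSV)
for q in ['label_board','board']:
    for r in models.regions_of(q,'wrist'): print(q,r['p'],r['box'])
save(im,'w2.png')
np.save('w2W.npy',W)
E
```

```text
0.052516100222391913 [0.570752   0.05216205 0.21515362]
ka 120 [0.5791 0.0512 0.0401]
ka 112 [0.5759 0.0512 0.0729]
ka 559 [0.5688 0.0526 0.0901]
kmax 0.10155024702307922
label_board 0.57 [252.2, 0.0, 518.1, 111.6]
board 0.76 [253.6, 1.0, 520.3, 211.4]
```

View pics/w2.png

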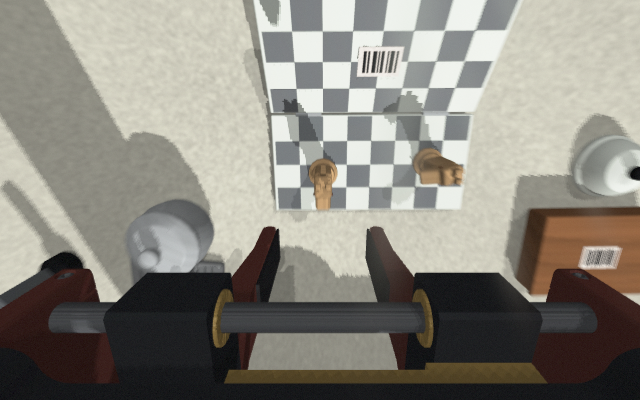

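Both knights stand: ours at (322,178), the other at (437,168). The board label is at (381,61) and the box label at (600,258). I'll get both labels in 3D and plan to the reader.

```bash
python3 - <<'E'
from h import *
W=np.load('w2W.npy'); f=lambda a,b,c,d:np.nanmean(W[a:b,c:d].reshape(-1,3),0).round(4)
print('board label',f(56,67,374,389)); print('corners',f(45,48,361,363),f(46,49,402,404),f(75,78,357,359),f(75,78,399,401)); print('box label',f(252,265,594,607), f(246,249,581,584),f(267,270,616,619))
print(robot.sense()['joint_pos'])
plan([([.40,.29,.29],down(-37.6))],.045)
E
```

```text
board label [ 0.6851 -0.024   0.0501]
corners [ 0.7008 -0.0046  0.0566] [ 0.6942 -0.0448  0.0571] [6.748e-01 4.000e-04 4.150e-02] [ 0.6687 -0.0444  0.0402]
box label [ 0.4148 -0.2866  0.0409] [ 0.4337 -0.2624  0.0402] [ 0.3963 -0.3113  0.0401]
[-2.94409465e-02  3.26221961e-01  1.58293758e+00  1.22877101e-04
  1.22723525e+00  1.67868036e+00]
[[[-0.0673,-0.0707,-0.0255],[0.0001,-0.0002,-0.0335]],[[-0.0595,-0.0774,-0.0255],[0.0001,-0.0002,-0.0335]],[[-0.0511,-0.0833,-0.0254],[0.0001,-0.0002,-0.0335]],[[-0.0421,-0.0882,-0.0254],[0.0,-0.0002,-0.0335]],[[-0.0326,-0.0921,-0.0253],[0.0,-0.0001,-0.0335]]]
[[[-0.0227,-0.095,-0.0253],[0.0001,-0.0001,-0.0335]],[[-0.0126,-0.0969,-0.0253],[0.0001,-0.0002,-0.0335]],[[-0.0024,-0.0977,-0.0253],[0.0,-0.0002,-0.0334]],[[0.0078,-0.0974,-0.0253],[0.0001,-0.0001,-0.0335]],[[0.018,-0.096,-0.0253],[0.0,-0.0002,-0.0334]]]
end [0.4  0.29 0.29]
```

move_arm:
  targets:
    - [[-0.0673,-0.071,-0.0255],[0,0,-0.0335]]
    - [[-0.0595,-0.0775,-0.0255],[0,0,-0.0335]]
    - [[-0.051,-0.083,-0.0255],[0,0,-0.0335]]
    - [[-0.042,-0.088,-0.0255],[0,0,-0.0335]]
    - [[-0.0325,-0.092,-0.0255],[0,0,-0.0335]]
  claw: 0.7

```text
time: 9.0
tcp_pos: [0.4823, 0.1716, 0.2484]
eef_rot: [[0.924, 0.383, -0.004], [0.383, -0.924, -0.001], [-0.003, -0.001, -1.0]]
contact_force: [0.7, 1.1, -1.0]
opening: 0.0615
finger_force: 0.0
```

move_arm:
  targets:
    - [[-0.0227,-0.095,-0.0253],[0,0,-0.0335]]
    - [[-0.0126,-0.097,-0.0253],[0,0,-0.0335]]
    - [[-0.0024,-0.0977,-0.0253],[0,0,-0.0335]]
    - [[0.0078,-0.0974,-0.0253],[0,0,-0.0335]]
    - [[0.018,-0.096,-0.0253],[0,0,-0.0335]]

```text
time: 9.5
tcp_pos: [0.3969, 0.2903, 0.2864]
eef_rot: [[0.606, 0.795, -0.003], [0.795, -0.606, -0.002], [-0.003, -0.002, -1.0]]
contact_force: [0.2, 0.6, -0.1]
opening: 0.0615
finger_force: 0.0
```

```bash
python3 - <<'E'
from h import *
s=robot.sense(); print(s['tcp_pos'],s['joint_pos'][5])
im,d,W=cap('wrist'); save(im,'w3.png')
P=W.reshape(-1,3); P=P[(abs(P[:,0]-.404)<.05)&(abs(P[:,1]-.3)<.05)]
k=P[(P[:,2]>.136)&(P[:,2]<.15)]; print(len(k),np.median(k[:,2]),[np.round(x,4) for x in cv2.minAreaRect(k[:,:2].astype(np.float32))])
k=P[(P[:,2]>.06)&(P[:,2]<.13)]; print(len(k),k.mean(0))
L=W.reshape(-1,3); L=L[(L[:,2]>.008)&(L[:,2]<.016)&(abs(L[:,0]-.41)<.1)&(abs(L[:,1]-.28)<.1)]
print('pot',len(L),[np.round(x,4) for x in cv2.minAreaRect(L[:,:2].astype(np.float32))])
plan([([.4044,.301,.19],down(-37.6)),([.4044,.301,.096],down(-37.6))])
E
```

```text
[0.39685283 0.29034293 0.28641902] 1.1424567948407776
667 0.14275653938004082 [array([0.4043, 0.3028]), array([0.0285, 0.0271]), np.float64(53.3376)]
218 [0.41261724 0.31381771 0.09530286]
pot 6034 [array([0.4008, 0.2891]), array([0.1298, 0.1505]), np.float64(76.7399)]
[[[0.0078,0.0023,0.0651],[-0.0003,0.0,0.0007]],[[0.0078,0.0022,0.0651],[-0.0002,0.0,0.0007]],[[0.0078,0.0022,0.0651],[-0.0003,0.0001,0.0007]],[[0.0078,0.002,0.0651],[-0.0002,0.0,0.0007]],[[0.0078,0.002,0.0651],[-0.0003,0.0001,0.0008]]]
[[[0.0,0.0,0.0627],[0.0,0.0,0.0]],[[0.0,0.0,0.0626],[0.0,0.0,0.0]],[[0.0,0.0,0.0627],[0.0,0.0,0.0]],[[0.0,0.0,0.0626],[0.0,0.0,0.0]],[[0.0,0.0,0.0627],[0.0,0.0,0.0]]]
end [0.4044 0.301  0.096 ]
```

View pics/w3.png

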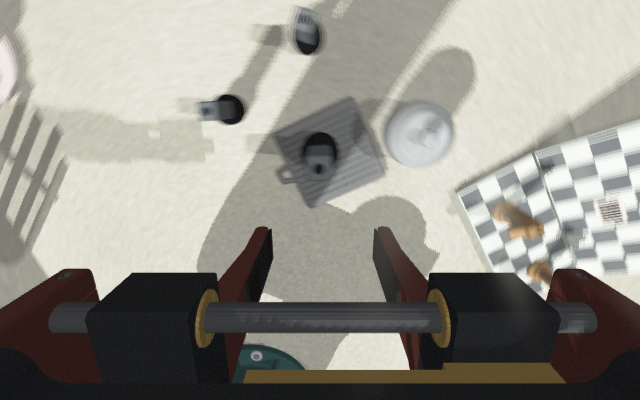

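The reader's handle top is at (319,165), centred at about (0.404, 0.302). The pad's tab at (287,175) explains the 150 mm length, so the pad centre is about (0.411, 0.287).

```bash
python3 - <<'E'
from h import *
plan([([.4043,.302,.17],down(-36.9)),([.4043,.302,.085],down(-36.9))])
E
```

```text
[[[0.0083,0.0019,0.0784],[-0.0003,0.0,-0.0001]],[[0.0083,0.0018,0.0784],[-0.0003,0.0,0.0]],[[0.0083,0.0017,0.0784],[-0.0002,0.0001,-0.0001]],[[0.0083,0.0017,0.0785],[-0.0003,0.0,0.0]],[[0.0083,0.0017,0.0784],[-0.0002,0.0001,-0.0001]]]
[[[0.0,0.0,0.0567],[0.0,0.0,0.0]],[[0.0,0.0,0.0567],[0.0,0.0,0.0]],[[0.0,0.0,0.0567],[0.0,0.0,0.0]],[[0.0,0.0,0.0566],[0.0,0.0,0.0]],[[-0.0001,0.0,0.0567],[0.0,0.0,0.0]]]
end [0.4043 0.302  0.085 ]
```

move_arm:
  targets:
    - [[0.0083,0.0018,0.078],[0,0,0]]
    - [[0.0083,0.0018,0.078],[0,0,0]]
    - [[0.0083,0.0018,0.078],[0,0,0]]
    - [[0.0083,0.0018,0.078],[0,0,0]]
    - [[0.0083,0.0018,0.078],[0,0,0]]

```text
time: 10.05
tcp_pos: [0.4073, 0.2975, 0.1685]
eef_rot: [[0.61, 0.792, -0.003], [0.792, -0.61, -0.001], [-0.003, -0.001, -1.0]]
contact_force: [0.1, -1.0, -1.0]
opening: 0.0613
finger_force: 0.0
```

move_arm:
  targets:
    - [[0,0,0],[0,0,0]]
    - [[0,0,0],[0,0,0]]
    - [[0,0,0],[0,0,0]]
    - [[0,0,0],[0,0,0]]
    - [[0,0,0],[0,0,0]]

```text
time: 10.55
tcp_pos: [0.4089, 0.2985, 0.172]
eef_rot: [[0.61, 0.793, 0.002], [0.793, -0.61, 0.001], [0.002, 0.001, -1.0]]
contact_force: [0.2, -0.0, 0.7]
opening: 0.0615
finger_force: 0.0
```

move_arm:
  targets:
    - [[0,-0.01,0.03],[0,0,0]]
    - [[0,-0.0093,0.05],[0,0,0]]
    - [[0,0,0.08],[0,0,0]]
    - [[0,0,0.08],[0,0,0]]
    - [[0,0,0.05],[0,0,0]]

```text
time: 11.05
tcp_pos: [0.4027, 0.3015, 0.0824]
eef_rot: [[0.61, 0.793, -0.001], [0.793, -0.61, -0.001], [-0.001, -0.001, -1.0]]
contact_force: [-1.1, 0.5, 0.9]
opening: 0.0614
finger_force: 0.0
```

move_arm:
  targets:
    - [[0,0,0],[0,0,0]]
    - [[0,0,0],[0,0,0]]
    - [[0,0,0],[0,0,0]]
    - [[0,0,0],[0,0,0]]
    - [[0,0,0],[0,0,0]]
  claw: 0
  squeeze: 20

```text
time: 11.55
tcp_pos: [0.4044, 0.3022, 0.0849]
eef_rot: [[0.61, 0.793, 0.002], [0.793, -0.61, 0.001], [0.002, 0.001, -1.0]]
contact_force: [-0.4, -0.4, 2.9]
opening: 0.028
finger_force: 19.7
```

move_arm:
  targets:
    - [[0,0,0],[0,0,0]]
    - [[0,0,0],[0,0,0]]
    - [[0,0,0],[0,0,0]]
    - [[0,0,0],[0,0,0]]
    - [[0,0,0],[0,0,0]]

```text
time: 12.05
tcp_pos: [0.4044, 0.3021, 0.0849]
eef_rot: [[0.61, 0.793, 0.001], [0.793, -0.61, 0.001], [0.002, 0.001, -1.0]]
contact_force: [0.0, 0.1, 5.9]
opening: 0.0283
finger_force: 19.7
```

```bash
python3 - <<'E'
from h import *
s=robot.sense(); p=np.array(s['tcp_pos']); R0=down(-37.6); print(p,s['eef_rot'][:,2],s['opening'],s['finger_force'])
h=p[2]-.012; print('TCP above window',h)
n=np.array([-.505,.068,.86]); n/=np.linalg.norm(n)
# tilt of R: rotate base pose (tool yaw kept relative to arm azimuth) so tool z -> -n
j1=np.arctan2(-.012,.60)-np.arctan2(p[1],p[0])
Ry=Ro.from_rotvec([0,0,j1]).as_matrix()@R0
z=-n; ax=np.cross([0,0,-1],z); ang=np.arcsin(np.linalg.norm(ax)); Rt=Ro.from_rotvec(ax/np.linalg.norm(ax)*ang).as_matrix()@Ry
L=np.array([.685,-.0238,.049]); T=L+n*(h+.08); print('T',T,Rt[:,2])
c=plan([([p[0],p[1],.235],R0)],.045,(p,R0)); 
c=plan([([.48,.14,.235],Ro.from_rotvec([0,0,j1*.5]).as_matrix()@R0),(T,Rt)],.04,c)
E
```

```text
[0.40443211 0.30213561 0.08493435] [ 1.39590196e-03  8.99839046e-04 -9.99998621e-01] 0.02831603295092512 19.65394914150238
TCP above window 0.07293434636165949
T [ 0.60773914 -0.01339656  0.18057295] [ 0.50518973 -0.06802555 -0.86032311]
[[[0.0,0.0,-0.1],[0.0,0.0,0.0]],[[0.0,0.0,-0.1001],[0.0,0.0,0.0]],[[0.0,0.0,-0.1],[0.0,0.0,0.0]],[[0.0,0.0,-0.1001],[0.0,0.0,0.0]],[[0.0,0.0,-0.1],[0.0,0.0,0.0]]]
end [0.4044 0.3021 0.235 ]
[[[-0.0549,0.1059,0.0],[0.0,0.0,0.0211]],[[-0.0478,0.1093,0.0],[0.0,0.0,0.021]],[[-0.0405,0.1122,0.0],[0.0,0.0,0.0211]],[[-0.0329,0.1146,0.0],[0.0,0.0,0.021]],[[-0.0253,0.1165,0.0],[0.0,0.0,0.0211]]]
[[[0.0073,0.0661,0.0181],[-0.009,0.0146,0.0103]],[[0.0086,0.0653,0.0204],[-0.009,0.0146,0.0103]],[[0.0097,0.0644,0.0226],[-0.009,0.0146,0.0103]],[[0.0107,0.0634,0.0249],[-0.009,0.0145,0.0103]],[[0.0115,0.0623,0.0272],[-0.009,0.0146,0.0103]]]
[[[0.0122,0.0612,0.0295],[-0.0089,0.0145,0.0103]],[[0.0128,0.0599,0.0317],[-0.0089,0.0146,0.0102]],[[0.0132,0.0585,0.034],[-0.009,0.0145,0.0103]],[[0.0135,0.0571,0.0362],[-0.0089,0.0146,0.0102]],[[0.0136,0.0557,0.0385],[-0.009,0.0145,0.0103]]]
end [ 0.6077 -0.0134  0.1806]
```

move_arm:
  targets:
    - [[0,0,-0.1],[0,0,0]]
    - [[0,0,-0.1],[0,0,0]]
    - [[0,0,-0.1],[0,0,0]]
    - [[0,0,-0.1],[0,0,0]]
    - [[0,0,-0.1],[0,0,0]]

```text
time: 12.55
tcp_pos: [0.4033, 0.3015, 0.2352]
eef_rot: [[0.61, 0.793, -0.0], [0.793, -0.61, -0.0], [-0.0, -0.0, -1.0]]
contact_force: [0.5, 0.9, -1.4]
opening: 0.0287
finger_force: 19.7
```

move_arm:
  targets:
    - [[-0.055,0.106,0],[0,0,0.021]]
    - [[-0.048,0.109,0],[0,0,0.021]]
    - [[-0.0405,0.112,0],[0,0,0.021]]
    - [[-0.033,0.1145,0],[0,0,0.021]]
    - [[-0.025,0.1165,0],[0,0,0.021]]

```text
time: 13.05
tcp_pos: [0.4794, 0.1384, 0.234]
eef_rot: [[0.835, 0.55, -0.0], [0.55, -0.835, 0.0], [-0.0, -0.0, -1.0]]
contact_force: [0.4, -0.0, -0.8]
opening: 0.0282
finger_force: 19.7
```

```bash
cat >> h.py <<'E'
def readpose(L,n,p0,T0az,h=.073,yaw0=-37.6):
    n=np.array(n)/np.linalg.norm(n); T=np.array(L)+n*(h+.08)
    j=np.arctan2(T[1],T[0])-T0az; R=Ro.from_rotvec([0,0,j]).as_matrix()@down(yaw0)
    ax=np.cross([0,0,-1],-n); s=np.linalg.norm(ax)
    if s>1e-6: R=Ro.from_rotvec(ax/s*np.arcsin(s)).as_matrix()@R
    return T,R
E
python3 - <<'E'
from h import *
s=robot.sense(); print(s['tcp_pos'],s['opening'],s['finger_force'],s['joint_pos'])
im,d,W=cap('scene'); save(cv2.resize(im[60:260,200:460],(780,600)),'hold.png')
T,R=readpose([.685,-.0238,.049],[-.505,.068,.86],0,np.arctan2(.302,.404)); plan([(T,R)],.04)
E
```

```text
[0.47939765 0.13842955 0.23400683] 0.028164325408725377 19.66218888759613 [1.42462254e-01 2.01972540e-01 1.70734391e+00 1.72027105e-04
 1.23260103e+00 1.13058711e+00]
[[[0.0082,0.064,0.0181],[-0.0088,0.0146,0.0102]],[[0.0094,0.0631,0.0203],[-0.0088,0.0146,0.0102]],[[0.0104,0.0622,0.0224],[-0.0088,0.0146,0.0102]],[[0.0113,0.0613,0.0246],[-0.0088,0.0146,0.0102]],[[0.012,0.0602,0.0269],[-0.0088,0.0146,0.0102]]]
[[[0.0127,0.059,0.0291],[-0.0088,0.0146,0.0102]],[[0.0132,0.0577,0.0313],[-0.0087,0.0146,0.0102]],[[0.0135,0.0564,0.0334],[-0.0088,0.0145,0.0102]],[[0.0137,0.0551,0.0356],[-0.0087,0.0146,0.0102]],[[0.0138,0.0536,0.0378],[-0.0088,0.0145,0.0102]]]
end [ 0.6077 -0.0134  0.1806]
```

View pics/hold.png

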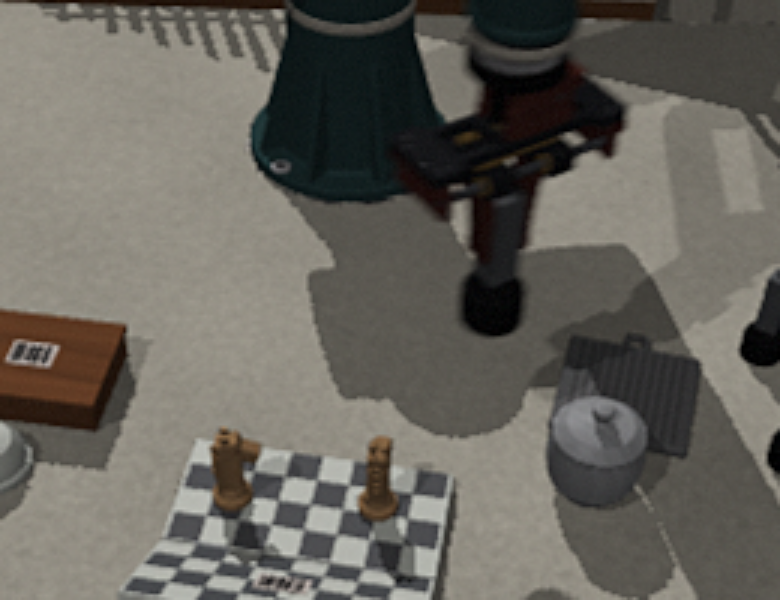

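The reader hangs straight in the gripper at (495,300), and both knights are standing. Next is the board label.

move_arm:
  targets:
    - [[0.008,0.064,0.018],[-0.0088,0.0146,0.0102]]
    - [[0.0094,0.063,0.02],[-0.0088,0.0146,0.0102]]
    - [[0.0104,0.062,0.0225],[-0.0088,0.0146,0.0102]]
    - [[0.0113,0.0613,0.0246],[-0.0088,0.0146,0.0102]]
    - [[0.012,0.06,0.027],[-0.0088,0.0146,0.0102]]

```text
time: 13.6
tcp_pos: [0.5425, 0.0662, 0.2068]
eef_rot: [[0.88, 0.394, 0.266], [0.412, -0.911, -0.01], [0.238, 0.118, -0.964]]
contact_force: [0.2, -0.4, -1.4]
opening: 0.0283
finger_force: 19.7
```

move_arm:
  targets:
    - [[0.0127,0.059,0.029],[-0.0088,0.0146,0.0102]]
    - [[0.0132,0.0577,0.0313],[-0.0088,0.0146,0.0102]]
    - [[0.0135,0.0564,0.0334],[-0.0088,0.0146,0.0102]]
    - [[0.0137,0.055,0.0356],[-0.0088,0.0146,0.0102]]
    - [[0.0138,0.0536,0.0378],[-0.0088,0.0146,0.0102]]

```text
time: 14.1
tcp_pos: [0.6056, -0.0069, 0.1796]
eef_rot: [[0.839, 0.202, 0.506], [0.269, -0.961, -0.062], [0.474, 0.188, -0.861]]
contact_force: [1.0, 0.9, -2.1]
opening: 0.0284
finger_force: 19.7
```

move_arm:
  targets:
    - [[0,0,0],[0,0,0]]
    - [[0,0,0],[0,0,0]]
    - [[0,0,0],[0,0,0]]
    - [[0,0,0],[0,0,0]]
    - [[0,0,0],[0,0,0]]

```text
time: 14.6
tcp_pos: [0.6061, -0.006, 0.1805]
eef_rot: [[0.839, 0.204, 0.505], [0.27, -0.961, -0.061], [0.473, 0.188, -0.861]]
contact_force: [-0.1, -0.0, -1.3]
opening: 0.0283
finger_force: 19.7
```

```bash
cat >> h.py <<'E'
def check(L,n,h=.073):
    s=robot.sense(); R=np.array(s['eef_rot']); p=np.array(s['tcp_pos']); n=np.array(n)/np.linalg.norm(n)
    v=R.T@(np.array(L)-p); print('label in tool (mm)',(v*1e3).round(1),'dist',(v[2]-h)*1e3,'angle',np.arccos(-R[:,2]@n),'qd',np.abs(s['qd']).max(),s['opening'],s['finger_force'])
E
python3 - <<'E'
from h import *
check([.685,-.0238,.049],[-.505,.068,.86])
im,d,W=cap('scene'); save(cv2.resize(im[130:290,200:400],(750,600)),'rd1.png')
E
```

```text
label in tool (mm) [ -0.8   8.5 154.1] dist 81.13706732753214 angle 0.00693832172452693 qd 0.006021474732303644 0.028326386115915123 19.662784337997437
```

View pics/rd1.png

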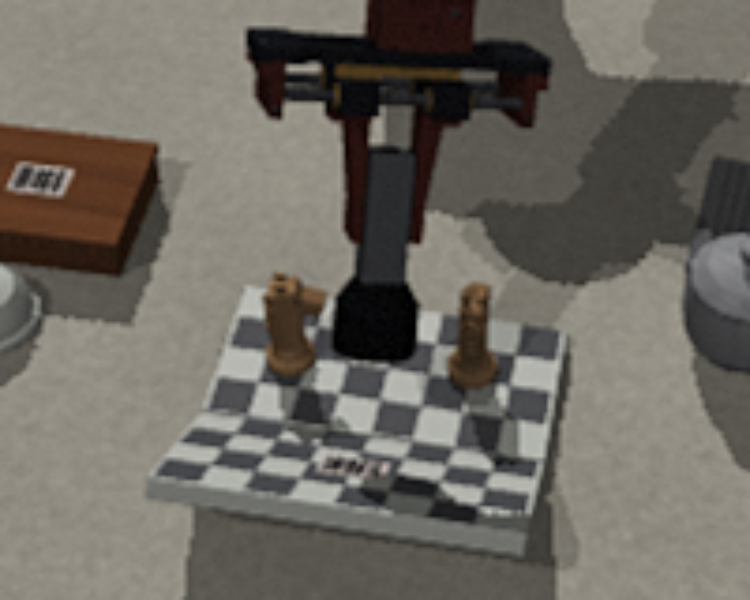

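The reader points at the label but sits 8.5 mm off along tool y. I'll correct that, hold still, and check the reader's lie in the gripper.

move_arm:
  targets:
    - [[0.0005,0.014,0],[0,0,0]]
    - [[-0.003,0.014,0],[0,0,0]]
    - [[0,0,0],[0,0,0]]
    - [[0,0,0],[0,0,0]]
    - [[0,0,0],[0,0,0]]

```text
time: 15.15
tcp_pos: [0.6068, -0.0149, 0.181]
eef_rot: [[0.839, 0.203, 0.504], [0.269, -0.961, -0.062], [0.472, 0.188, -0.861]]
contact_force: [-0.1, 0.7, -1.5]
opening: 0.0283
finger_force: 19.7
```

move_arm:
  targets:
    - [[0,0,0],[0,0,0]]
    - [[0,0,0],[0,0,0]]
    - [[0,0,0],[0,0,0]]
    - [[0,0,0],[0,0,0]]
    - [[0,0,0],[0,0,0]]

```text
time: 15.65
tcp_pos: [0.6069, -0.0147, 0.1811]
eef_rot: [[0.839, 0.203, 0.504], [0.27, -0.961, -0.061], [0.472, 0.188, -0.861]]
contact_force: [-0.8, -0.3, -1.6]
opening: 0.0284
finger_force: 19.7
```

move_arm:
  targets:
    - [[0,0,0],[0,0,0]]
    - [[0,0,0],[0,0,0]]
    - [[0,0,0],[0,0,0]]
    - [[0,0,0],[0,0,0]]
    - [[0,0,0],[0,0,0]]

```text
time: 16.15
tcp_pos: [0.6069, -0.0147, 0.1811]
eef_rot: [[0.839, 0.203, 0.505], [0.27, -0.961, -0.061], [0.472, 0.188, -0.861]]
contact_force: [-0.3, 0.3, -1.4]
opening: 0.0281
finger_force: 19.7
```

```bash
python3 - <<'E'
from h import *
check([.685,-.0238,.049],[-.505,.068,.86])
s=robot.sense(); R=np.array(s['eef_rot']); p=np.array(s['tcp_pos'])
im,d,W=cap('scene'); V=(W.reshape(-1,3)-p)@R; V=V[(abs(V[:,0])<.045)&(abs(V[:,1])<.045)]
for a,b in [(-.045,-.02),(-.02,0),(.002,.024),(.045,.058),(.058,.072),(.072,.085)]:
    k=V[(V[:,2]>a)&(V[:,2]<b)]; 
    if len(k)>5: print(a,len(k),'x',np.percentile(k[:,0],[3,97]).round(4),'y',np.percentile(k[:,1],[3,97]).round(4))
E
```

```text
label in tool (mm) [  0.7  -0.2 153.7] dist 80.74340213993233 angle 0.006644345664224796 qd 0.0014894235312332546 0.028130373421032213 19.66282457113266
-0.045 230 x [0.0013 0.0162] y [-0.0181  0.0287]
-0.02 171 x [-0.0009  0.0164] y [-0.0181  0.0271]
0.002 125 x [-0.0056  0.0166] y [-0.008   0.0184]
0.045 119 x [0.0061 0.0273] y [-0.018  0.03 ]
0.058 121 x [0.0008 0.0286] y [-0.0196  0.0306]
```

Step 2 was held over 1 s, centred to under 1 mm, at 81 mm and 0.007 rad. Now the box label.

```bash
python3 - <<'E'
from h import *
s=robot.sense(); R=np.array(s['eef_rot']); p=np.array(s['tcp_pos']); az=np.arctan2(.302,.404)
T,Rb=readpose([.4155,-.285,.0395],[0,0,1],0,az)
c=(p,R); w1=p-R[:,2]*.08
mid=np.array([.50,-.14,.25]); Rm=Ro.from_rotvec([0,0,np.arctan2(-.14,.5)-az]).as_matrix()@down(-37.6)
plan([(w1,R),(mid,Rm),(T,Rb)],.045)
E
```

```text
[[[0.0,0.0,-0.0533],[0.0,0.0,0.0]],[[0.0,0.0,-0.0533],[0.0,0.0,0.0]],[[0.0,0.0,-0.0534],[0.0,0.0,0.0]],[[0.0,0.0,-0.0533],[0.0,0.0,0.0]],[[0.0,0.0,-0.0534],[0.0,0.0,0.0]]]
[[[-0.0606,0.0744,-0.017],[0.0084,-0.033,0.016]],[[-0.0583,0.077,-0.0129],[0.0084,-0.033,0.016]],[[-0.0555,0.0795,-0.009],[0.0084,-0.033,0.016]],[[-0.0522,0.0821,-0.0056],[0.0084,-0.0329,0.016]],[[-0.0485,0.0845,-0.0025],[0.0084,-0.033,0.0159]]]
[[[-0.0563,0.0967,0.0383],[0.0,0.0,0.0209]],[[-0.0498,0.1002,0.0383],[0.0,0.0,0.0209]],[[-0.0432,0.1032,0.0384],[0.0,0.0,0.0209]],[[-0.0363,0.1058,0.0383],[0.0,0.0,0.0209]],[[-0.0293,0.108,0.0384],[0.0,0.0,0.0209]]]
end [ 0.4155 -0.285   0.1925]
```

move_arm:
  targets:
    - [[0,0,-0.0533],[0,0,0]]
    - [[0,0,-0.0533],[0,0,0]]
    - [[0,0,-0.0533],[0,0,0]]
    - [[0,0,-0.0533],[0,0,0]]
    - [[0,0,-0.0533],[0,0,0]]

```text
time: 16.7
tcp_pos: [0.5661, -0.0098, 0.2504]
eef_rot: [[0.839, 0.203, 0.504], [0.27, -0.961, -0.061], [0.472, 0.188, -0.861]]
contact_force: [0.3, 0.7, -1.2]
opening: 0.0282
finger_force: 19.7
```

move_arm:
  targets:
    - [[-0.0606,0.0744,-0.017],[0.0084,-0.033,0.016]]
    - [[-0.058,0.077,-0.013],[0.0084,-0.033,0.016]]
    - [[-0.0555,0.0795,-0.009],[0.0084,-0.033,0.016]]
    - [[-0.052,0.082,-0.0056],[0.0084,-0.033,0.016]]
    - [[-0.0485,0.0845,-0.0025],[0.0084,-0.033,0.016]]

```text
time: 17.2
tcp_pos: [0.5001, -0.141, 0.251]
eef_rot: [[1.0, -0.003, -0.002], [-0.003, -1.0, 0.0], [-0.002, -0.0, -1.0]]
contact_force: [-0.2, -0.8, -0.8]
opening: 0.0279
finger_force: 19.8
```

move_arm:
  targets:
    - [[-0.0563,0.0967,0.0383],[0,0,0.021]]
    - [[-0.05,0.1,0.0383],[0,0,0.021]]
    - [[-0.043,0.103,0.0383],[0,0,0.021]]
    - [[-0.036,0.106,0.0383],[0,0,0.021]]
    - [[-0.029,0.108,0.0383],[0,0,0.021]]

```text
time: 17.7
tcp_pos: [0.4152, -0.2861, 0.1922]
eef_rot: [[0.945, -0.327, 0.0], [-0.327, -0.945, -0.001], [0.001, 0.0, -1.0]]
contact_force: [-0.3, -0.6, -0.7]
opening: 0.0278
finger_force: 19.9
```

move_arm:
  targets:
    - [[0,0,0],[0,0,0]]
    - [[0,0,0],[0,0,0]]
    - [[0,0,0],[0,0,0]]
    - [[0,0,0],[0,0,0]]
    - [[0,0,0],[0,0,0]]

```text
time: 18.2
tcp_pos: [0.4163, -0.2842, 0.193]
eef_rot: [[0.946, -0.323, 0.0], [-0.323, -0.946, -0.0], [0.0, 0.0, -1.0]]
contact_force: [-0.6, -0.2, -1.8]
opening: 0.028
finger_force: 20.0
```

```bash
python3 - <<'E'
from h import *
check([.4155,-.285,.0395],[0,0,1])
E
```

```text
label in tool (mm) [ -0.6   1.  153.5] dist 80.47639056254265 angle 0.0005531242444287141 qd 0.0023005684156669273 0.028027262536812335 19.950490593910217
```

Centred. I'll hold another second and then plan the return.

move_arm:
  targets:
    - [[0,0,0],[0,0,0]]
    - [[0,0,0],[0,0,0]]
    - [[0,0,0],[0,0,0]]
    - [[0,0,0],[0,0,0]]
    - [[0,0,0],[0,0,0]]

```text
time: 18.7
tcp_pos: [0.4157, -0.2848, 0.1926]
eef_rot: [[0.946, -0.325, -0.0], [-0.325, -0.946, 0.0], [-0.0, 0.0, -1.0]]
contact_force: [0.2, -0.6, -1.7]
opening: 0.0281
finger_force: 20.0
```

move_arm:
  targets:
    - [[0,0,0],[0,0,0]]
    - [[0,0,0],[0,0,0]]
    - [[0,0,0],[0,0,0]]
    - [[0,0,0],[0,0,0]]
    - [[0,0,0],[0,0,0]]

```text
time: 19.2
tcp_pos: [0.4157, -0.2849, 0.1926]
eef_rot: [[0.946, -0.325, -0.0], [-0.325, -0.946, -0.0], [-0.0, 0.0, -1.0]]
contact_force: [-0.3, 0.7, -1.4]
opening: 0.0278
finger_force: 20.0
```

```bash
python3 - <<'E'
from h import *
az=np.arctan2(.302,.404)
D=lambda x,y:Ro.from_rotvec([0,0,np.arctan2(y,x)-az]).as_matrix()@down(-37.6)
plan([([.50,-.10,.25],D(.5,-.1)),([.49,.10,.25],D(.49,.1)),([.406,.297,.23],D(.406,.297))],.046)
E
```

```text
[[[0.0132,-0.1348,-0.0383],[0.0,0.0,-0.0258]],[[0.024,-0.1333,-0.0383],[0.0,0.0,-0.0258]],[[0.0347,-0.1309,-0.0382],[0.0,0.0,-0.0259]],[[0.0453,-0.1277,-0.0383],[0.0,0.0,-0.0258]],[[0.0555,-0.1235,-0.0382],[0.0,0.0001,-0.0259]]]
[[[0.0034,-0.1335,0.0],[0.0,0.0,-0.0254]],[[0.014,-0.1328,0.0],[0.0,0.0,-0.0254]],[[0.0245,-0.1312,0.0],[0.0,0.0,-0.0254]],[[0.0349,-0.1288,0.0],[0.0,0.0,-0.0253]],[[0.0451,-0.1257,0.0],[0.0,0.0,-0.0254]]]
[[[0.0101,-0.1424,0.0133],[0.0,0.0,-0.0274]],[[0.0223,-0.141,0.0133],[0.0,0.0,-0.0274]],[[0.0344,-0.1386,0.0133],[0.0,0.0,-0.0274]],[[0.0462,-0.1351,0.0134],[0.0,0.0,-0.0274]],[[0.0576,-0.1307,0.0133],[0.0,0.0,-0.0273]]]
end [0.406 0.297 0.23 ]
```

move_arm:
  targets:
    - [[0.0132,-0.135,-0.038],[0,0,-0.026]]
    - [[0.024,-0.133,-0.038],[0,0,-0.026]]
    - [[0.035,-0.131,-0.038],[0,0,-0.026]]
    - [[0.045,-0.128,-0.038],[0,0,-0.026]]
    - [[0.0555,-0.1235,-0.038],[0,0,-0.026]]

```text
time: 19.7
tcp_pos: [0.5002, -0.0983, 0.2502]
eef_rot: [[0.997, 0.081, -0.0], [0.081, -0.997, -0.0], [-0.0, 0.0, -1.0]]
contact_force: [0.4, -0.3, -2.4]
opening: 0.0278
finger_force: 19.9
```

move_arm:
  targets:
    - [[0.0034,-0.1335,0],[0,0,-0.0254]]
    - [[0.014,-0.133,0],[0,0,-0.0254]]
    - [[0.0245,-0.131,0],[0,0,-0.0254]]
    - [[0.035,-0.129,0],[0,0,-0.0254]]
    - [[0.045,-0.1255,0],[0,0,-0.0254]]

```text
time: 20.2
tcp_pos: [0.489, 0.1018, 0.2497]
eef_rot: [[0.887, 0.462, 0.0], [0.462, -0.887, -0.0], [0.0, 0.0, -1.0]]
contact_force: [0.4, -1.2, -0.6]
opening: 0.0281
finger_force: 19.9
```

move_arm:
  targets:
    - [[0.01,-0.1425,0.0133],[0,0,-0.0274]]
    - [[0.022,-0.141,0.0133],[0,0,-0.0274]]
    - [[0.0344,-0.1386,0.0133],[0,0,-0.0274]]
    - [[0.046,-0.135,0.0133],[0,0,-0.0274]]
    - [[0.0576,-0.1307,0.0133],[0,0,-0.0273]]

```text
time: 20.7
tcp_pos: [0.4037, 0.2983, 0.2296]
eef_rot: [[0.613, 0.79, 0.0], [0.79, -0.613, 0.0], [0.0, -0.0, -1.0]]
contact_force: [2.0, 0.2, -1.9]
opening: 0.028
finger_force: 19.9
```

move_arm:
  targets:
    - [[0,0,0],[0,0,0]]
    - [[0,0,0],[0,0,0]]
    - [[0,0,0],[0,0,0]]
    - [[0,0,0],[0,0,0]]
    - [[0,0,0],[0,0,0]]

```text
time: 21.2
tcp_pos: [0.4052, 0.2959, 0.2298]
eef_rot: [[0.618, 0.786, -0.0], [0.786, -0.618, -0.0], [-0.0, 0.0, -1.0]]
contact_force: [0.0, 0.1, -0.9]
opening: 0.0278
finger_force: 20.0
```

move_arm:
  targets:
    - [[0,0,0.1],[0,0,0]]
    - [[0,0,0.13],[0,0,0]]
    - [[0,0,0.12],[0,0,0]]
    - [[0,0,0.08],[0,0,0]]
    - [[0,0,0.043],[0,0,0]]

```text
time: 21.7
tcp_pos: [0.4038, 0.2954, 0.0857]
eef_rot: [[0.618, 0.787, -0.003], [0.787, -0.618, -0.002], [-0.003, -0.001, -1.0]]
contact_force: [-0.2, 0.7, -1.1]
opening: 0.0279
finger_force: 20.0
```

move_arm:
  targets:
    - [[0,0,0.002],[0,0,0]]
    - [[0,0,0.002],[0,0,0]]
    - [[0,0,0.002],[0,0,0]]
    - [[0,0,0.002],[0,0,0]]
    - [[0,0,0],[0,0,0]]

```text
time: 22.2
tcp_pos: [0.4049, 0.2971, 0.086]
eef_rot: [[0.616, 0.788, 0.001], [0.788, -0.616, 0.001], [0.001, 0.0, -1.0]]
contact_force: [0.4, 0.4, -1.7]
opening: 0.0279
finger_force: 20.0
```

move_arm:
  targets:
    - [[0,0,0.002],[0,0,0]]
    - [[0,0,0.001],[0,0,0]]
    - [[0,0,0.001],[0,0,0]]
    - [[0,0,0],[0,0,0]]
    - [[0,0,0],[0,0,0]]

```text
time: 22.7
tcp_pos: [0.4046, 0.297, 0.0845]
eef_rot: [[0.616, 0.788, -0.0], [0.788, -0.616, 0.0], [0.0, -0.0, -1.0]]
contact_force: [-0.5, -0.6, 5.4]
opening: 0.0278
finger_force: 20.0
```

Contact matches the start (5.4 N), so I'll release and retreat upward.

move_arm:
  targets:
    - [[0,0,0],[0,0,0]]
    - [[0,0,0],[0,0,0]]
    - [[0,0,0],[0,0,0]]
    - [[0,0,0],[0,0,0]]
    - [[0,0,0],[0,0,0]]
  claw: 0.7

```text
time: 23.2
tcp_pos: [0.4045, 0.2968, 0.084]
eef_rot: [[0.616, 0.788, -0.0], [0.788, -0.616, -0.0], [-0.0, -0.0, -1.0]]
contact_force: [-0.0, 0.5, -0.5]
opening: 0.0608
finger_force: 0.0
```

move_arm:
  targets:
    - [[0,0,-0.05],[0,0,0]]
    - [[0,0,-0.1],[0,0,0]]
    - [[0,0,-0.15],[0,0,0]]
    - [[0,0,-0.16],[0,0,0]]
    - [[0,0,-0.16],[0,0,0]]

```text
time: 23.7
tcp_pos: [0.4041, 0.2966, 0.2719]
eef_rot: [[0.616, 0.788, -0.001], [0.788, -0.616, -0.0], [-0.001, -0.0, -1.0]]
contact_force: [1.2, 0.2, -0.2]
opening: 0.0612
finger_force: 0.0
```

move_arm:
  targets:
    - [[0,0,-0.05],[0,0,0]]
    - [[0,0,0],[0,0,0]]
    - [[0,0,0],[0,0,0]]
    - [[0,0,0],[0,0,0]]
    - [[0,0,0],[0,0,0]]

```text
time: 24.2
tcp_pos: [0.4036, 0.2963, 0.2833]
eef_rot: [[0.616, 0.788, -0.004], [0.788, -0.616, -0.002], [-0.004, -0.002, -1.0]]
contact_force: [0.1, 0.3, 0.9]
opening: 0.0614
finger_force: 0.0
```

```bash
python3 - <<'E'
from h import *
im,d,W=cap('wrist'); im3,_,_=cap('scene')
P=W.reshape(-1,3); P=P[(abs(P[:,0]-.404)<.05)&(abs(P[:,1]-.3)<.05)]
k=P[(P[:,2]>.136)&(P[:,2]<.15)]; print(len(k),np.percentile(k[:,2],[3,50,97]),cv2.minAreaRect(k[:,:2].astype(np.float32)))
out=np.zeros((600,800,3),np.uint8); out[:250,:400]=cv2.resize(im,(400,250)); out[250:600]=cv2.resize(im3[135:285,170:512],(800,350)); save(out,'end.png')
E
```

```text
660 [0.13927893 0.14272882 0.14486379] ((0.40495359897613525, 0.2978946566581726), (0.02766931988298893, 0.028059521690011024), 51.95866775512695)
```

View pics/end.png

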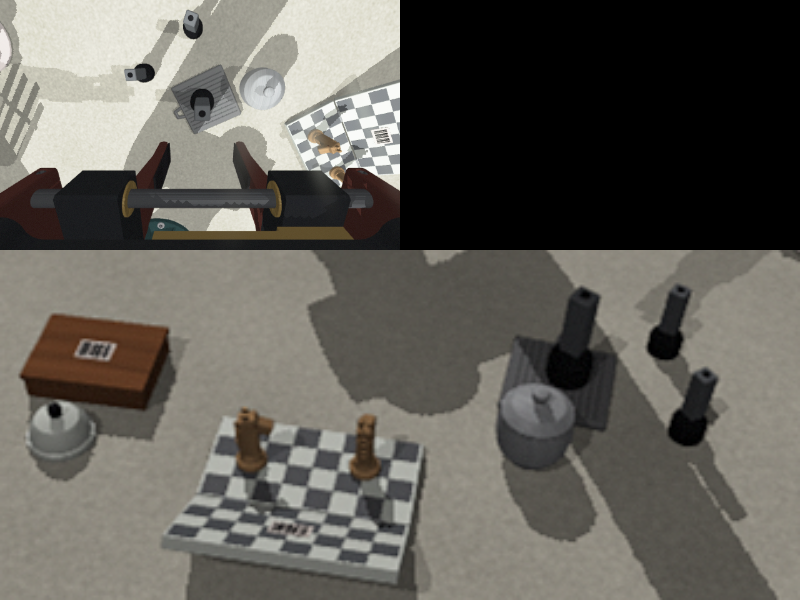

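The reader stands upright on the pad at (570,345), both knights are upright at (250,445) and (365,450), and the bowl and bell are where they were.

```bash
python3 -c "
from h import *
print(robot.sign_off())"
```

```text
the job is handed in; nothing more can be done
None
```

The job is handed in at about 24 s of the 72 s allowed: the box's knight stands on the flat half of the board, the board label and then the box label were read from about 8 cm, and the reader is back upright on the pot holder stand. The final picture shows the other knight, bowl, bell and board undisturbed; sign-off returned no verdict.

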